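# Click the hob's dial up to level five and start it

## Robot

A 6-joint arm with a two-finger parallel gripper is mounted at the origin on a cart in front of the work surface, level with it; the furniture and walls round the work are solid. World frame = base frame: x ahead of the robot, y to its left, z up, the work surface at z = 0. Lengths are in m, angles in rad, forces in N, time in s.
With the tool pointing down it reaches from about 0.25 to 0.775 m from the base axis. Payload 4 kg.
Tool frame: the origin (TCP) lies at the very end of the fingers, on their centre line; the grasp point (between the pads) lies 19 mm behind it; z points along the fingers, y is the line along which they close (so a half turn about z gives the same grasp; the last joint's range is limited). The gripper opens to 94 mm and grips with 3 to 60 N. Pads are 16 mm wide; open, the fingers measure 119 mm over their backs; the gripper's body (75 mm by 177 mm) begins 78 mm behind the grasp point.
Start: joints at [1.013, 0.087, 1.371, -0, 1.684, -0.103], TCP at [0.242, 0.494, 0.206] pointing down, gripper open.
Joint ranges: [-3.1, 3.1], [-0.76, 2.03], [0.27, 2.55], [-1.08, 4.22], [0.17, 2.65], [-2.57, 2.57]. Speed limits (rad/s): [2.79, 2.79, 3.14, 3.14, 3.14, 3.14].

## Interface

Orientations are given as [roll, pitch, yaw] about the fixed x, y, z axes, in that order (R = Rz(yaw) Ry(pitch) Rx(roll)).
In Python, from bench import robot, vision gives the robot as it stands.
- The arm moves only by the shell command python3 -m crank 'ROWS'. ROWS is JSON, a list of rows, each a list of 3 entries, a list of its own where there are three numbers: the closure, from 0 (fully open) to 1 (shut), then the shift along the tool's x, y, z in m, then the turn, a rotation vector about the tool's x, y, z in degrees. A call has 1 to 8 rows; each row shifts and turns the commanded pose from where the row before left it, along the tool's axes as they then stand; what a row does not reach is not made up. A row lasts 1/10 s, in which the tool goes at most 50 mm and 8.59 degrees, less where a joint would pass 70% of its speed; a pose out of reach is approached as far as the arm can. A call with a gripper value outside its range is refused whole. The fingers move at their own pace and stop on an object; the grip force is fixed at half the most. Time passes only in rows, so rows that do not move let the fingers close. It gives the time, the measured TCP pose, the force, the opening and the grip force at its end, in the units of the state.
- robot.get_obs(): the state, without advancing time (a new reading comes with each control period).
- vision.snapshot(name): name is "scene" or "top" or "wrist"; returns a dict with "color" (384x512x3 uint8, red, green, blue), "z_map" (384x512 float32, m along the optical axis (not along the pixel's ray), 0 where there is no reading), "fx", "fy", "cx", "cy" (pixels), "R" (3x3) and "t" (3): a world point X has camera coordinates R X + t. Camera axes: x right, y down, z forward; pixel columns grow to the right and rows downward; lengths in m; the calibration is good to about 2 mm. The wrist camera is an equidistant fisheye: a pixel r from the principal point sees the ray r / f radians off the axis. A picture is of the moment at which its call begins.
- robot.close_job(): hands the job in; it is judged then, once.
The state is a dict: "time": time; "joint_positions": joint angles; "qvel": joint speeds; "joint_torque": joint torques, N m; "tool_pos": TCP position; "ee_rot": TCP orientation; "wrist_force": force on the tool from outside, world axes, zero at the start; "wrist_torque": the same for the moment, N m; "width": finger opening in m; "finger_force": force on a finger pad.
Only numpy, scipy, OpenCV 4.12 (cv2) and the standard library are available. Lean on these libraries where they do the work, as an engineer would, in place of code of your own. Each camera call takes 0.05 s, during which the arm holds its last target. There are 200 camera calls.

## Task

Set the portable hob to heat level five and start it: turn its loose-fitting dial fully back (anticlockwise) to its off stop without forcing it, then click it exactly five clicks clockwise, so that the white line stands at the long orange mark, and let go of it. Then press the green start button all the way down, gently, and let it come up; leave the pan and the other things where they are.

Things in the scene. Friction and masses are not known exactly. Their poses are not given: they have to be found in the camera images.
- hob: portable induction hob, grey with a black glass top, 240 (x) x 324 (y) x 55 mm high, fixed on the worktop. Origin: centre of its underside; z up. Its y axis points to the left side, where the pan stands; the dial and the button stand on the strip along its right side (-y).
- dial_grip (a point): point on the dial's upright axis at the height to grip: 10 mm below the top of the cap, 25 mm above the black skirt, 31 mm above the glass. The cap is of knurled aluminium, diameter 39 mm, height 34 mm, and sits loosely on the skirt and encoder with 0.22 rad of free play in all (more than a click): the hand must first take up the play, and the skirt jumps ahead into each click by itself.
- dial_line (a point): white line on the edge of the dial's black skirt (diameter 62 mm, 4 mm thick), 25.5 mm from the axis; skirt and encoder turn as one. Ten tick marks on the glass round it show levels 0 to 9, clockwise: 0 is the long white one at the dial's front (hob's -x side), 5 the long orange one on its left.
- dial (a joint): angle of the skirt and encoder against their mount (rad): 0 at the off stop (level 0), growing clockwise seen from above, one click = 0.2094 rad, level 5 = 1.047, upper stop at level 9 = 1.885. A sprung ball draws it into each click; passing a click takes about 0.14 N m, and the stops are rigid.
- dial_mount (a joint): twist of the rubber-sprung mount that carries the whole dial (rad): 0 at rest, positive clockwise from above, 0.25 rad per N m of torque put on the dial. Clicking twists it less than 0.06; it breaks beyond 0.125 (0.5 N m) either way.
- start_top (a point): centre of the top of the round green start button (diameter 26 mm), which stands on the same strip, 105 mm behind the dial (hob's +x).
- start (a joint): travel of the start button (m): 0 up, 0.005 fully down; a spring lifts it, fully down takes 5 N. More than 30 N damages it.
- pan: brown frying pan, 216 mm across and 42 mm high at the rim, standing on the left part of the hob; its dark handle points to the left, away from the dial, and rises to 60 mm. Origin: on its underside where the handle meets the bowl (86 mm from the bowl's middle). Not to be moved.
- opener: tin opener with black handle, 174 x 41 x 20 mm, lying at the left; not to be moved.
- mug: beige mug, 132 mm high, standing at the right; not to be moved.
- tin: green tin, diameter 76 mm, 58 mm high, at the right; not to be moved.
- wool: dark steel wool pad, 57 x 80 x 36 mm, at the right; not to be moved.
- spice: spice jar with red cap, diameter 41 mm, 105 mm high, at the back right; not to be moved.

How it is judged:
On the way, in this order (a step that is already met when the one before it is completed fails the run):
1. the dial is turned back to its off stop (value of joint dial below 0.06 rad), for 0.2 s.
2. the dial stands at the fifth click, let go (value of joint dial between 0.977 and 1.117 rad and contact force between the fingers and dial below 0.3 N), for 0.3 s.
3. the start button is pressed down with the dial at the fifth click (value of joint start above 0.004 m and value of joint dial between 0.977 and 1.117 rad), for 0.05 s.
At the end, for the whole second after the job is handed in: The dial rests at level 5 (within 0.07 rad, a third of a click), the start button has been pressed and is up again (under 1 mm), the pan is within 20 mm of where it stood (value of joint dial between 0.977 and 1.117 rad and value of joint start below 0.001 m and distance of pan from where it was at the start of the episode below 0.02 m); the robot touches nothing.
It fails at once if the dial is forced: its mount is twisted beyond 0.125 rad (0.5 N m) (value of joint dial_mount above 0.125 rad or value of joint dial_mount below -0.125 rad).
It fails at once if the start button is pushed with more than 30 N (contact force between anything else and start above 30 N).
It fails at once if the pan or another bystander is moved by more than 30 mm (distance of any of pan, opener, mug, tin, wool, spice from where it was at the start of the episode above 0.03 m).
It also fails if it takes over 64 s, if anything falls off the work surface, if the arm or the gripper's body presses on something with over 40 N, if the wrist force passes 120 N, or if a joint passes its speed limit or range.

## Working session

There is one attempt and no reset: what is moved stays moved. The work goes in short steps, Python scripts to look and compute and a shell command to move; the robot and the scene stay as the last step left them, time stands still between calls to the robot, and variables do not carry over. Pictures are saved under pics/ and viewed, at most 10 in all, crops included, and the job is handed in when it is done.

```bash
mkdir -p pics; ls
python3 - <<'E'
from bench import robot, vision
import cv2,numpy as np
o=robot.get_obs();print({k:np.round(v,3) for k,v in o.items()})
for n in("top","scene"):
    s=vision.snapshot(n);np.savez(n,**s)
    cv2.imwrite(f"pics/{n}0.png",s["color"][:,:,::-1])
    print(n,s["fx"],s["cx"],s["cy"],-s["R"].T@s["t"])
E
```

```text
pics
{'time': np.float64(0.0), 'joint_positions': array([ 1.013,  0.088,  1.372, -0.   ,  1.684, -0.103]), 'qvel': array([ 0.002, -0.001, -0.001,  0.001, -0.002,  0.001]), 'joint_torque': array([ 0.0000e+00, -3.4017e+01, -3.0243e+01,  7.2000e-02,  3.3000e-02,
       -0.0000e+00]), 'tool_pos': array([0.241, 0.494, 0.204]), 'ee_rot': array([-3.139, -0.   ,  2.687]), 'wrist_force': array([-0.274,  0.002,  0.62 ]), 'wrist_torque': array([-0.014, -0.03 ,  0.031]), 'finger_force': np.float64(0.0), 'width': np.float64(0.094)}
top 380.88613281171786 258.79187127780625 191.50744858611935 [ 0.32899996 -0.00345359  1.26505016]
scene 436.5776321182221 250.7366473587704 192.61067849395926 [0.07858063 0.90431083 1.22605641]
```

View pics/top0.png

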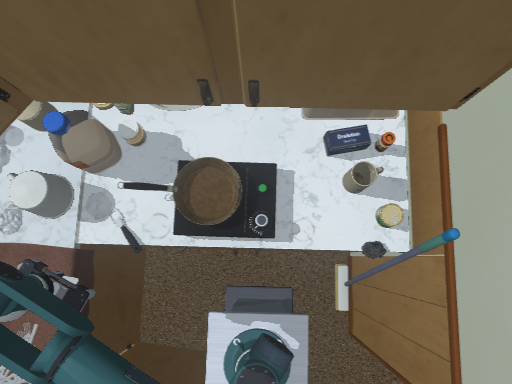

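View pics/scene0.png

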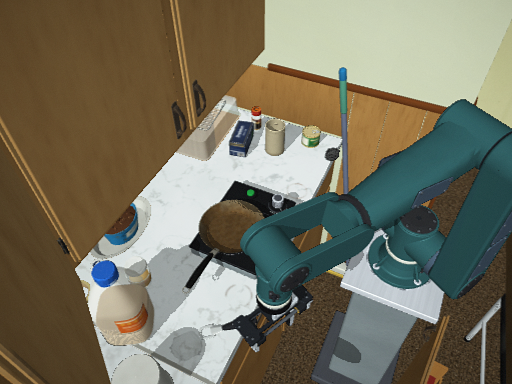

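The top view shows the hob with its dial at about (261,220), the green button at (263,188), and the pan left of both. Next I'll measure them.

```bash
cat > h.py <<'E'
import numpy as np, cv2
from bench import robot, vision
from scipy.spatial.transform import Rotation as Ro
def ray(s,u,v,z,fish=False):
    x=(u-s["cx"])/s["fx"];y=(v-s["cy"])/s["fy"]
    if fish:
        r=np.hypot(x,y)+1e-12; d=np.array([np.sin(r)*x/r,np.sin(r)*y/r,np.cos(r)])
    else: d=np.array([x,y,1.])
    c=-s["R"].T@s["t"]; d=s["R"].T@d
    return c+d*(z-c[2])/d[2]
def tool(): 
    o=robot.get_obs(); return np.array(o["tool_pos"]),Ro.from_euler("xyz",o["ee_rot"]),o
E
python3 - <<'E'
from h import *
for n in("top","scene"):
    s=dict(np.load(n+".npz")); c=s["color"]; hsv=cv2.cvtColor(c,cv2.COLOR_RGB2HSV)
    m=cv2.inRange(hsv,(50,120,60),(75,255,255))
    k,l,st,ce=cv2.connectedComponentsWithStats(m)
    for i in range(1,k):
        if st[i,4]>15: print(n,st[i],ce[i],ray(s,*ce[i],.062))
s=dict(np.load("top.npz"))
print("dial",ray(s,261.5,219.5,.096))
for p in((179,162),(277,163),(275,238),(174,236)): print("hob",ray(s,*p,.055))
# bright grey blob around dial
g=s["color"][205:238,243:280].mean(2).astype(int)
for r in g[::1]: print(*["%3d"%x for x in r])
zm=s["z_map"]; print("cabinet z", s["t"], zm[95,250], zm[60,250], ray(s,250,105,1.265-zm[95,250]))
E
python3 -c "
import cv2
a=cv2.imread('pics/top0.png')[150:246,200:300]
cv2.imwrite('pics/c0.png',cv2.resize(a,None,fx=6,fy=6,interpolation=2))"
```

```text
top [259 184   8   8  49] [262.2244898  187.55102041] [ 0.54485664 -0.0052813   0.062     ]
scene [309 138   9   8  38] [311.81578947 142.07894737] [ 0.44272517 -0.35129619  0.062     ]
scene [247 189   8   7  44] [250.09090909 192.13636364] [ 0.54853876 -0.01159846  0.062     ]
dial [ 0.43894189 -0.00549978  0.096     ]
hob [0.62380574 0.26858156 0.055     ]
hob [ 0.62871202 -0.05144395  0.055     ]
hob [ 0.38544136 -0.0496501   0.055     ]
hob [0.38329841 0.26964262 0.055     ]
 36  36  46  40  37  37  38  37  37  39  38  39  39  40  44  44  45  44  44  46  46  46  47  46  47  48  48  49  49  49  48  49  85 148 163 163 163
 36  36  55  44  37  36  37  37  38  39  39  40  40  43  45  45  44  45  46  45  47  46  47  46  47  48  48  48  49  49  50  48  84 147 164 163 163
 36  36  55  46  37  38  37  38  39  38  38  38  39  42  43  44  44  45  45  46  46  46  46  47  48  47  47  48  48  47  49  49  83 146 164 163 163
 35  35  56  46  36  38  36  37  37  38  39  39  39  41  43  44  45  46  46  46  45  46  47  47  47  47  47  48  48  50  49  48  81 145 163 164 163
 36  37  55  45  36  37
[... 3671 characters left out ...]
3 163
 41  41  41  42  41  41  42  42  42  41  42  44  42  44  43  45  44 108  97  59  45  46  44  47  46  46  46  47  47  47  47  59 141 162 164 163 162
 40  42  41  43  41  42  42  42  42  43  43  43  43  43  43  44  45  74  59  45  45  44  45  45  46  46  46  46  47  47  47  58 142 162 163 163 163
 36  37  37  39  40  39  41  40  41  41  42  41  43  42  43  43  44  44  45  44  44  45  45  46  46  47  47  46  47  46  47  59 142 162 161 162 163
 86  84  84  85  67  57  58  59  57  48  38  35  52  58  59  45  39  37  39  39  39  38  39  40  41  42  43  43  43  43  45  82 145 160 161 161 162
cabinet z [-0.00853552  0.53456831  1.19279867] 0.8887166 0.7355406 [0.69398882 0.03043059 0.37628341]
```

View pics/c0.png

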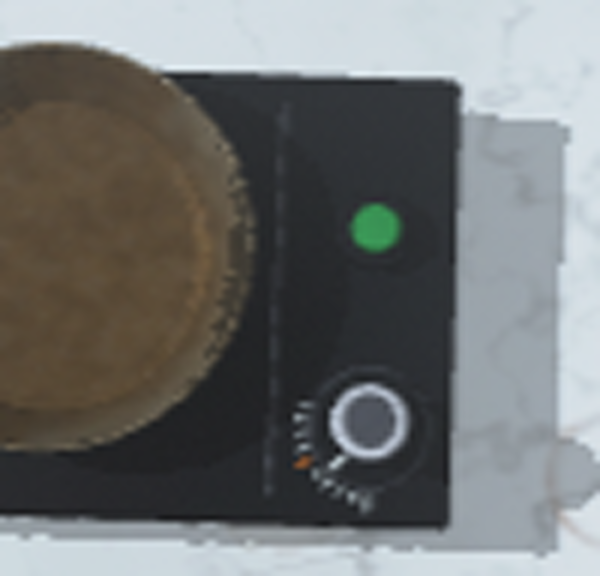

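The dial points at about level 3 and sits at about (0.440, -0.0055). The button is at about (0.546, -0.006). I'll work out the move to a point above the dial.

```bash
cat >> h.py <<'E'
def go(x,y,z,yaw=None):
    p,R,o=tool(); print("t",o["time"],"p",p.round(4),"rpy",o["ee_rot"],"shift mm",(R.inv().apply(np.array([x,y,z])-p)*1e3).round(1))
    if yaw is not None: print("rotvec deg",(np.degrees((R.inv()*Ro.from_euler("xyz",[np.pi,0,yaw])).as_rotvec())).round(2))
E
python3 -c "
from h import *
go(.440,-.0055,.2,np.pi/2)"
```

```text
t 0.1 p [0.2413 0.4937 0.2044] rpy [-3.13964073e+00 -2.41575669e-04  2.68680857e+00] shift mm [-397.7 -361.2    5. ]
rotvec deg [-1.100e-01  5.000e-02  6.394e+01]
```

```bash
python3 -m crank '[[0,[-0.026,-0.024,0],[0,0,0]],[0,[-0.028,-0.026,0],[0,0,0]],[0,[-0.028,-0.026,0],[0,0,0]],[0,[-0.028,-0.026,0],[0,0,0]],[0,[-0.028,-0.026,0],[0,0,0]],[0,[-0.028,-0.026,0],[0,0,0]],[0,[-0.028,-0.026,0],[0,0,0]],[0,[-0.028,-0.026,0],[0,0,0]]]'
python3 -m crank '[[0,[-0.028,-0.026,0],[0,0,0]],[0,[-0.028,-0.026,0],[0,0,0]],[0,[-0.028,-0.026,0],[0,0,0]],[0,[-0.028,-0.026,0],[0,0,0]],[0,[-0.028,-0.026,0],[0,0,0]],[0,[-0.028,-0.026,0],[0,0,0]],[0,[0,0,0],[0,0,0]]]'
python3 -m crank '[[0,[0,0,0],[0,0,8]],[0,[0,0,0],[0,0,8]],[0,[0,0,0],[0,0,8]],[0,[0,0,0],[0,0,8]],[0,[0,0,0],[0,0,8]],[0,[0,0,0],[0,0,8]],[0,[0,0,0],[0,0,8]],[0,[0,0,0],[0,0,8]]]'
python3 -m crank '[[0.4,[0,0,0],[0,0,0]],[0.4,[0,0,0],[0,0,0]],[0.4,[0,0,0],[0,0,0]]]'
python3 - <<'E'
from h import *
go(.440,-.0055,.15,np.pi/2)
s=vision.snapshot("wrist");np.savez("w1",**s);cv2.imwrite("pics/w1.png",s["color"][:,:,::-1])
print(s["fx"],s["cx"],s["cy"],-s["R"].T@s["t"])
E
```

```text
time: 0.9
tool_pos: [0.3505, 0.21, 0.2051]
ee_rot: [-3.141, -0.0, 2.687]
wrist_force: [1.1, 0.7, 0.1]
width: 0.0942
finger_force: 0.0
time: 1.6
tool_pos: [0.4335, -0.0059, 0.2046]
ee_rot: [-3.14, -0.001, 2.681]
wrist_force: [-0.1, 1.1, -0.9]
width: 0.0943
finger_force: 0.0
time: 2.4
tool_pos: [0.4324, -0.0013, 0.2051]
ee_rot: [-3.141, -0.001, 1.565]
wrist_force: [-0.1, 0.6, 0.6]
width: 0.0937
finger_force: 0.0
time: 2.7
tool_pos: [0.4328, -0.002, 0.2054]
ee_rot: [-3.141, -0.0, 1.572]
wrist_force: [-0.4, 0.3, 0.2]
width: 0.0731
finger_force: 0.0
t 2.7 p [ 0.4328 -0.002   0.2054] rpy [-3.14143643e+00 -2.64216258e-04  1.57226324e+00] shift mm [-3.5  7.2 55.4]
rotvec deg [-0.01 -0.02  0.08]
297.3186396354542 251.34205759320804 190.73875110822797 [0.43321831 0.07565223 0.38365339]
```

View pics/w1.png

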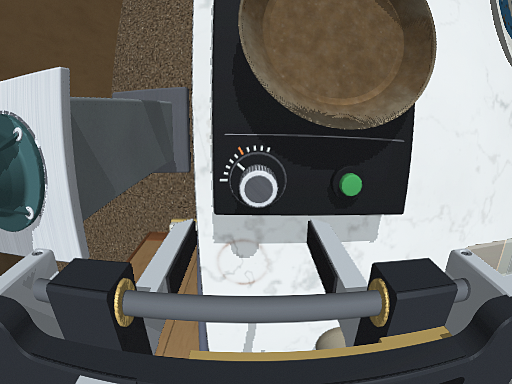

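The wrist view shows the cap top at about (260,187), the button at (350,184) and the orange mark at (241,151). I'll refine the positions by ray casting.

Run:
```python
from h import *
s=dict(np.load("w1.npz")); c=s["color"]; hsv=cv2.cvtColor(c,cv2.COLOR_RGB2HSV)
roi=np.zeros(c.shape[:2],np.uint8); roi[140:213,215:400]=255
def blob(m):
    k,l,st,ce=cv2.connectedComponentsWithStats(m&roi); i=1+st[1:,4].argmax(); return ce[i],st[i]
b,st=blob(cv2.inRange(hsv,(50,100,50),(80,255,255)));print(b,st,"button",ray(s,*b,.062,True))
# cap top: inner grey disc
print(c[187,236:284].mean(1).astype(int)); print(c[165:212,259].mean(1).astype(int))
g=c.mean(2); m=((g>75)*255).astype(np.uint8); m[:,300:]=0; m[:,:236]=0;m[:165]=0
cn=max(cv2.findContours(m&roi,0,2)[0],key=cv2.contourArea); print("bright",cv2.minEnclosingCircle(cn))
for p in ((259.5,187),(260,188),(258.5,189)): print("cap",p,ray(s,*p,.096,True))
im=cv2.resize(c[140:215,210:380,::-1],None,fx=4.5,fy=4.5,interpolation=2);cv2.imwrite("pics/w1c.png",im)
```

```text
[350.20754717 184.01650943] [339 173  23  23 424] button [ 0.54759909 -0.00596796  0.062     ]
[ 32  31  29  90 217 225 227 231 191  76  89  91  92  94  92  89  89  90
  93  89  91  94  93  91  93  92  92  92  93  96  93  94  92  90  87  80
 123 240 227 229 227 148  68  25  33  32  32  46]
[131 182 196 194 191 187 240 235 231 238 157  88  90  96  95  95  95  96
  92  92  92  92  91  92  92  91  90  91  88  90  88  91  93  91  94  90
  89  73 208 217 221 175  78  20  20  24  26]
bright ((253.17030334472656, 184.36026000976562), 25.225061416625977)
cap (259.5, 187) [ 0.44122004 -0.00076127  0.096     ]
cap (260, 188) [ 0.44172944 -0.00179772  0.096     ]
cap (258.5, 189) [ 0.44023274 -0.00283792  0.096     ]
```

View pics/w1c.png

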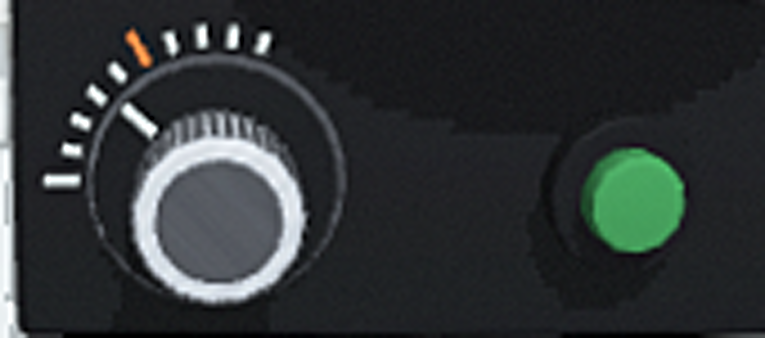

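Run:
```python
from h import *
s=dict(np.load("w1.npz"))
print("skirt",ray(s,258.4,180.2,.061,True),"cap",ray(s,258.5,188.9,.096,True))
go(.441,-.004,.067,np.pi/2)
```

```text
skirt [ 0.44090591 -0.00220485  0.061     ] cap [ 0.44023202 -0.00273396  0.096     ]
t 2.75 p [ 0.4328 -0.0021  0.2054] rpy [-3.14137807e+00 -2.55507658e-04  1.57163367e+00] shift mm [ -1.9   8.2 138.4]
rotvec deg [-0.01 -0.01  0.05]
```

```bash
python3 -m crank '[[0.35,[-0.0015,0.008,0.02],[0,0,0]],[0.35,[0,0,0.03],[0,0,0]],[0.35,[0,0,0.03],[0,0,0]],[0.35,[0,0,0.025],[0,0,0]],[0.35,[0,0,0.015],[0,0,0]],[0.35,[0,0,0.01],[0,0,0]],[0.35,[0,0,0],[0,0,0]],[0.35,[0,0,0],[0,0,0]]]'
python3 - <<'E'
from h import *
go(.441,-.0035,.067,np.pi/2)
s=vision.snapshot("wrist");cv2.imwrite("pics/w2.png",s["color"][:,:,::-1]);np.savez("w2",**s)
E
```

```text
time: 3.55
tool_pos: [0.4415, -0.004, 0.0762]
ee_rot: [3.14, 0.0, 1.57]
wrist_force: [0.0, 0.1, 1.4]
width: 0.0608
finger_force: 0.0
t 3.55 p [ 0.4415 -0.004   0.0762] rpy [3.14045825e+00 5.86644263e-05 1.57008716e+00] shift mm [ 0.5 -0.5  9.2]
rotvec deg [ 0.06  0.   -0.04]
```

View pics/w2.png

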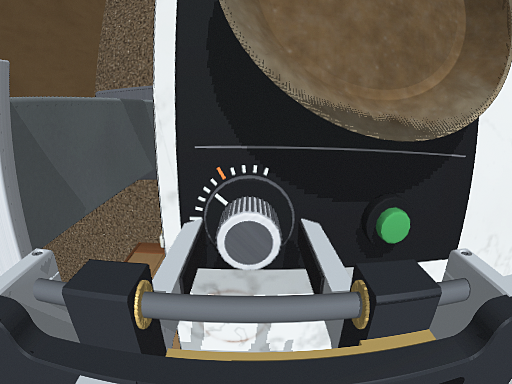

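The cap, centred at (249,242), stands between the open fingers, and the line at (221,198) is still near level 3. I'll check its centre from this closer view.

Run:
```python
from h import *
s=dict(np.load("w2.npz")); print(ray(s,248.8,242,.096,True),ray(s,249.5,217,.061,True), ray(s,394,226,.062,True))
print(s["color"][242,210:285].mean(1).astype(int)); print(s["color"][205:275,249].mean(1).astype(int))
```

```text
[ 0.44033658 -0.00178497  0.096     ] [0.44057684 0.00076406 0.061     ] [ 0.55033307 -0.00805005  0.062     ]
[ 22  31  45  49  34  70  84 187 230 230 229 227 229 238 150  93  96  98
  96  93  95  94  96  96  97  96  96  94  93  93  93  92  93  95  94  93
  95  95  96  96  95  96  97  97  95  95  94  95  95  97  99 100  98  98
  97  98  96  96  97  95  91  84 121 207 236 229 226 225 225 234 183  63
  24  28  57]
[214 214 211 216 218 209 196 200 226 241 238 231 230 232 237 211 100  88
  94  96  97  98  99 100 100 100  99  97  97  95  96  93  96  96  99  95
  97  96  95  96  92  93  95  94  94  94  92  92  94  95  97  95  97  95
  96  96  93  95  87 125 214 222 217 214 193 174 176 179 182 184]
```

```bash
python3 -m crank '[[0.35,[0.0015,-0.001,0.005],[0,0,0]],[0.35,[0,0,0.004],[0,0,0]],[0.35,[0,0,0],[0,0,0]],[0.35,[0,0,0],[0,0,0]]]'
python3 -m crank '[[0.6,[0,0,0],[0,0,0]],[0.6,[0,0,0],[0,0,0]],[0.6,[0,0,0],[0,0,0]],[0.6,[0,0,0],[0,0,0]],[0.6,[0,0,0],[0,0,0]],[0.6,[0,0,0],[0,0,0]]]'
python3 -c "
from h import *
p,R,o=tool();print(p,o['ee_rot'],o['wrist_force'],o['wrist_torque'],o['width'],o['finger_force'])"
```

```text
time: 4.0
tool_pos: [0.4399, -0.0024, 0.0664]
ee_rot: [-3.142, -0.0, 1.57]
wrist_force: [0.7, 0.2, 0.3]
width: 0.0608
finger_force: 0.0
time: 4.6
tool_pos: [0.4397, -0.0024, 0.0666]
ee_rot: [-3.141, -0.0, 1.57]
wrist_force: [-2.2, -0.5, 2.0]
width: 0.0384
finger_force: 30.0
[ 0.43968475 -0.00241068  0.06658938] [-3.14102247e+00 -8.16632604e-05  1.56974688e+00] [-2.20615202 -0.49127172  2.03853297] [-0.04760453  0.43298532  0.00670485] 0.03842547809609222 30.000483943149447
```

```bash
cat >> h.py <<'E'
def st():
    p,R,o=tool();print("t",o["time"],p.round(4),"yaw",np.degrees(o["ee_rot"][2]).round(2),"F",np.round(o["wrist_force"],1),"M",np.round(o["wrist_torque"],3),o["width"].round(4),o["finger_force"].round(1))
E
python3 -m crank '[[0.6,[0,0,0],[0,0,-3]],[0.6,[0,0,0],[0,0,-3]],[0.6,[0,0,0],[0,0,-3]],[0.6,[0,0,0],[0,0,-3]]]' >/dev/null; python3 -c "from h import *;st()"
python3 -m crank '[[0.6,[0,0,0],[0,0,-3]],[0.6,[0,0,0],[0,0,-3]],[0.6,[0,0,0],[0,0,-3]],[0.6,[0,0,0],[0,0,-3]]]' >/dev/null; python3 -c "from h import *;st()"
python3 -m crank '[[0.6,[0,0,0],[0,0,-3]],[0.6,[0,0,0],[0,0,-3]],[0.6,[0,0,0],[0,0,-3]],[0.6,[0,0,0],[0,0,0]]]' >/dev/null; python3 -c "from h import *;st()
s=vision.snapshot('wrist');cv2.imwrite('pics/w3.png',s['color'][:,:,::-1]);np.savez('w3',**s)"
```

```text
Traceback (most recent call last):
  File "h.py", line 17, in st
    p,R,o=tool();print("t",o["time"],p.round(4),"yaw",np.degrees(o["ee_rot"][2]).round(2),"F",np.round(o["wrist_force"],1),"M",np.round(o["wrist_torque"],3),o["width"].round(4),o["finger_force"].round(1))
                                                                                                                                                             ^^^^^^^^^^^^^^^^
AttributeError: 'float' object has no attribute 'round'
Traceback (most recent call last):
  File "h.py", line 17, in st
    p,R,o=tool();print("t",o["time"],p.round(4),"yaw",np.degrees(o["ee_rot"][2]).round(2),"F",np.round(o["wrist_force"],1),"M",np.round(o["wrist_torque"],3),o["width"].round(4),o["finger_force"].round(1))
                                                                                                                                                             ^^^^^^^^^^^^^^^^
AttributeError: 'float' object has no attribute 'round'
Traceback (most recent call last):
  File "h.py", line 17, in st
    p,R,o=tool();print("t",o["time"],p.round(4),"yaw",np.degrees(o["ee_rot"][2]).round(2),"F",np.round(o["wrist_force"],1),"M",np.round(o["wrist_torque"],3),o["width"].round(4),o["finger_force"].round(1))
                                                                                                                                                             ^^^^^^^^^^^^^^^^
AttributeError: 'float' object has no attribute 'round'
```

```bash
sed -i 's/o\["width"\].round(4),o\["finger_force"\].round(1)/round(float(o["width"]),4),round(float(o["finger_force"]),1)/' h.py
python3 -c "from h import *;st()
s=vision.snapshot('wrist');cv2.imwrite('pics/w3.png',s['color'][:,:,::-1]);np.savez('w3',**s)"
```

```text
t 5.8 [ 0.4396 -0.0025  0.0666] yaw 122.91 F [-2.8 -0.6  2.1] M [-0.129  0.559 -0.183] 0.0383 30.0
```

View pics/w3.png

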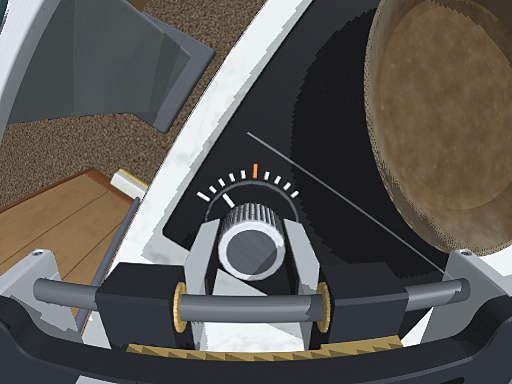

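Turned 33°: the white line at (229,200) now points near tick 1, and the torque is -0.18 N m, so a click is building. I'll go on in small steps.

```bash
s(){ python3 -c "from h import *;st()"; }
python3 -m crank '[[0.6,[0,0,0],[0,0,-2]],[0.6,[0,0,0],[0,0,0]]]' >/dev/null; s
python3 -m crank '[[0.6,[0,0,0],[0,0,-2]],[0.6,[0,0,0],[0,0,0]]]' >/dev/null; s
python3 -m crank '[[0.6,[0,0,0],[0,0,-1.5]],[0.6,[0,0,0],[0,0,0]]]' >/dev/null; s
```

```text
t 6.05 [ 0.4396 -0.0025  0.0665] yaw 124.87 F [-3.6  0.5  4.2] M [-0.108  0.729 -0.197] 0.0385 30.0
t 6.25 [ 0.4396 -0.0025  0.0665] yaw 126.89 F [-4.  -0.4  3.4] M [-0.112  0.776 -0.013] 0.0384 30.0
t 6.45 [ 0.4396 -0.0025  0.0665] yaw 128.45 F [-4.2 -0.6  5. ] M [-0.127  0.91   0.015] 0.0385 30.0
```

```bash
s(){ python3 -c "from h import *;st()"; }
python3 -m crank '[[0.6,[0,0,0],[0,0,-1.5]],[0.6,[0,0,0],[0,0,0]]]' >/dev/null; s
python3 -m crank '[[0.6,[0,0,0],[0,0,-1.5]],[0.6,[0,0,0],[0,0,0]]]' >/dev/null; s
python3 -c "from h import *
s=vision.snapshot('wrist');cv2.imwrite('pics/w4.png',cv2.resize(s['color'][150:270,170:340,::-1],None,fx=4,fy=4,interpolation=2))"
```

```text
t 6.65 [ 0.4396 -0.0025  0.0665] yaw 129.99 F [-5.  -1.6  5.2] M [-0.233  1.042  0.031] 0.0385 30.0
t 6.85 [ 0.4396 -0.0025  0.0665] yaw 131.48 F [-5.2 -0.2  4. ] M [-0.14   0.997 -0.029] 0.038 30.0
```

View pics/w4.png

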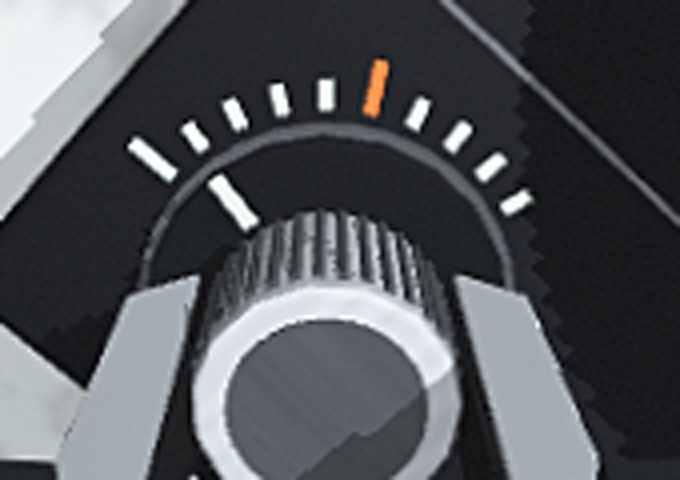

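The line at crop (235,203) seems to point nearer tick 1 than tick 0. I'll compute the angle by ray casting.

Run:
```python
from h import *
s=vision.snapshot('wrist')
P=lambda u,v,z: ray(s,170+u/4,150+v/4,z,True)[:2]
C=np.array([.4405,-.0025])
ti=[P(*p,.055) for p in [(152,160),(195,137),(236,113),(279,99),(326,95),(376,88),(419,113),(458,137),(491,166),(516,202)]]
A=np.array([[2*x,2*y,1] for x,y in ti[1:5]+ti[6:]]);b=np.array([x*x+y*y for x,y in ti[1:5]+ti[6:]])
c=np.linalg.lstsq(A,b,rcond=None)[0]; print("centre",c[:2],"r",np.sqrt(c[2]+c[0]**2+c[1]**2))
a=lambda p,c: np.degrees(np.arctan2(p[1]-c[1],-(p[0]-c[0])))
for cc in (C,c[:2]):
    print([round(a(p,cc),1) for p in ti],"line",[round(a(P(*q,.061),cc),1) for q in((215,180),(235,203),(255,227))])
```

```text
centre [ 0.44016941 -0.00285819] r 0.03679906087138153
[np.float64(-0.6), np.float64(11.5), np.float64(24.0), np.float64(35.6), np.float64(47.6), np.float64(59.8), np.float64(72.1), np.float64(84.2), np.float64(96.1), np.float64(108.4)] line [np.float64(10.8), np.float64(11.0), np.float64(11.1)]
[np.float64(-0.1), np.float64(12.2), np.float64(24.7), np.float64(36.3), np.float64(48.3), np.float64(60.5), np.float64(72.8), np.float64(84.8), np.float64(96.6), np.float64(108.7)] line [np.float64(11.5), np.float64(12.0), np.float64(12.3)]
```

Level 1 it is: the line is at 11.5°, and the ticks fit to within 1°. Continuing anticlockwise.

```bash
s(){ python3 -c "from h import *;st()"; }
for i in 1; do python3 -m crank '[[0.6,[0,0,0],[0,0,-2]],[0.6,[0,0,0],[0,0,0]]]' >/dev/null; s
python3 -m crank '[[0.6,[0,0,0],[0,0,-2]],[0.6,[0,0,0],[0,0,0]]]' >/dev/null; s
python3 -m crank '[[0.6,[0,0,0],[0,0,-1.5]],[0.6,[0,0,0],[0,0,0]]]' >/dev/null; s
python3 -m crank '[[0.6,[0,0,0],[0,0,-1]],[0.6,[0,0,0],[0,0,0]]]' >/dev/null; s; done
```

```text
t 7.15 [ 0.4396 -0.0025  0.0665] yaw 133.47 F [-4.9  0.2  4.9] M [-0.174  1.026 -0.158] 0.038 30.0
t 7.35 [ 0.4396 -0.0025  0.0665] yaw 135.45 F [-5.5 -1.   4.4] M [-0.218  1.022 -0.201] 0.0386 30.0
t 7.55 [ 0.4396 -0.0025  0.0665] yaw 136.94 F [-4.7 -0.8  4.8] M [-0.209  1.037 -0.224] 0.0387 30.0
t 7.75 [ 0.4396 -0.0025  0.0665] yaw 137.95 F [-6.3 -1.4  5. ] M [-0.213  1.064 -0.102] 0.0386 30.0
```

```bash
cat >> h.py <<'E'
def line(C=(.4402,-.0028)):
    s=vision.snapshot("wrist"); g=s["color"].astype(np.float32).min(2)
    a=np.arange(-12,125,.5); v=0
    for r in (.0235,.0255,.0275):
        t=np.radians(a); X=np.c_[C[0]-r*np.cos(t),C[1]+r*np.sin(t),np.full(len(a),.061)]@s["R"].T+s["t"]
        n=np.hypot(X[:,0],X[:,1]); k=np.arctan2(n,X[:,2])/n
        v=v+cv2.remap(g,(s["fx"]*k*X[:,0]+s["cx"]).astype(np.float32)[None],(s["fy"]*k*X[:,1]+s["cy"]).astype(np.float32)[None],1)[0]/3
    i=v.argmax(); w=slice(max(i-8,0),i+9); u=np.clip(v[w]-v[w].max()/2,0,None)
    print("line deg",(a[w]*u).sum()/u.sum(),"peak",v.max(),"median",np.median(v))
E
python3 -c "from h import *;line();st()"
```

```text
line deg 5.023632695282133 peak 241.99936 median 33.3527
t 7.8 [ 0.4396 -0.0025  0.0665] yaw 137.95 F [-5.9 -1.2  5.5] M [-0.167  1.065 -0.058] 0.0383 30.0
```

```bash
s(){ python3 -c "from h import *;line();st()"; }
python3 -m crank '[[0.6,[0,0,0],[0,0,0]]]' >/dev/null; s
python3 -m crank '[[0.6,[0,0,0],[0,0,-1.5]],[0.6,[0,0,0],[0,0,0]],[0.6,[0,0,0],[0,0,0]]]' >/dev/null; s
python3 -m crank '[[0.6,[0,0,0],[0,0,-1.5]],[0.6,[0,0,0],[0,0,0]],[0.6,[0,0,0],[0,0,0]]]' >/dev/null; s
```

```text
line deg 4.823053387592162 peak 241.9935 median 33.557777
t 7.95 [ 0.4396 -0.0025  0.0665] yaw 137.95 F [-4.5  0.2  5.2] M [-0.215  1.008 -0.067] 0.0382 30.0
line deg 3.070485821468925 peak 246.43423 median 33.592613
t 8.3 [ 0.4396 -0.0025  0.0665] yaw 139.46 F [-6.3 -1.1  5.3] M [-0.187  1.012 -0.045] 0.0385 30.0
line deg 0.6371405920887941 peak 240.96222 median 33.59505
t 8.65 [ 0.4396 -0.0025  0.0665] yaw 140.96 F [-5.9 -0.5  5.1] M [-0.195  0.995  0.   ] 0.0382 30.0
```

```bash
s(){ python3 -c "from h import *;line();st()"; }
python3 -m crank '[[0.6,[0,0,0],[0,0,-1.5]],[0.6,[0,0,0],[0,0,0]],[0.6,[0,0,0],[0,0,0]]]' >/dev/null; s
python3 -m crank '[[0.6,[0,0,0],[0,0,-1.5]],[0.6,[0,0,0],[0,0,0]],[0.6,[0,0,0],[0,0,0]]]' >/dev/null; s
```

```text
line deg 0.23453084116254913 peak 244.04102 median 33.634766
t 9.0 [ 0.4396 -0.0025  0.0665] yaw 142.46 F [-4.5 -0.8  4.4] M [-0.215  1.008 -0.034] 0.0383 30.0
line deg -1.0812419648692886 peak 241.86458 median 33.585938
t 9.35 [ 0.4396 -0.0025  0.0665] yaw 143.94 F [-5.7 -1.2  4.6] M [-0.184  1.004 -0.046] 0.0387 30.0
```

The dial is at the off stop (line about 0°). Now clockwise.

```bash
s(){ python3 -c "from h import *;line();st()"; }
python3 -m crank '[[0.6,[0,0,0],[0,0,4]],[0.6,[0,0,0],[0,0,4]],[0.6,[0,0,0],[0,0,4]],[0.6,[0,0,0],[0,0,4]],[0.6,[0,0,0],[0,0,4]],[0.6,[0,0,0],[0,0,0]]]' >/dev/null; s
python3 -m crank '[[0.6,[0,0,0],[0,0,4]],[0.6,[0,0,0],[0,0,4]],[0.6,[0,0,0],[0,0,4]],[0.6,[0,0,0],[0,0,4]],[0.6,[0,0,0],[0,0,4]],[0.6,[0,0,0],[0,0,0]]]' >/dev/null; s
```

```text
line deg 5.727925850955072 peak 245.64322 median 33.924156
t 10.0 [ 0.4397 -0.0024  0.0665] yaw 123.99 F [-4.9 -0.9  5.1] M [-0.183  1.024  0.192] 0.0384 30.0
line deg 25.93983262717372 peak 244.88739 median 33.853188
t 10.65 [ 0.4397 -0.0024  0.0665] yaw 104.03 F [-5.6 -1.   5.3] M [-0.187  1.054  0.033] 0.0384 30.0
```

```bash
s(){ python3 -c "from h import *;line();st()"; }
python3 -m crank '[[0.6,[0,0,0],[0,0,4]],[0.6,[0,0,0],[0,0,4]],[0.6,[0,0,0],[0,0,4]],[0.6,[0,0,0],[0,0,4]],[0.6,[0,0,0],[0,0,4]],[0.6,[0,0,0],[0,0,0]]]' >/dev/null; s
python3 -m crank '[[0.6,[0,0,0],[0,0,2]],[0.6,[0,0,0],[0,0,2]],[0.6,[0,0,0],[0,0,0]]]' >/dev/null; s
python3 -m crank '[[0.6,[0,0,0],[0,0,2]],[0.6,[0,0,0],[0,0,0]]]' >/dev/null; s
```

```text
line deg 47.89322579056736 peak 244.18622 median 33.72461
t 11.3 [ 0.4398 -0.0024  0.0665] yaw 84.07 F [-4.1  0.1  5.7] M [-0.157  1.089  0.055] 0.0385 30.0
line deg 49.87108902595164 peak 245.91144 median 33.65104
t 11.65 [ 0.4398 -0.0024  0.0665] yaw 80.09 F [-3.6  0.1  5.3] M [-0.144  1.076  0.072] 0.0385 30.0
line deg 51.738616807509345 peak 243.32294 median 33.58545
t 11.9 [ 0.4398 -0.0024  0.0665] yaw 78.11 F [-4.7 -1.2  5.1] M [-0.17   1.105  0.251] 0.0385 30.0
```

```bash
s(){ python3 -c "from h import *;line();st()"; }
python3 -m crank '[[0.6,[0,0,0],[0,0,2]],[0.6,[0,0,0],[0,0,0]]]' >/dev/null; s
python3 -m crank '[[0.6,[0,0,0],[0,0,2]],[0.6,[0,0,0],[0,0,0]]]' >/dev/null; s
python3 -m crank '[[0.6,[0,0,0],[0,0,1]],[0.6,[0,0,0],[0,0,0]]]' >/dev/null; s
```

```text
line deg 53.668049611725515 peak 243.70312 median 33.38151
t 12.15 [ 0.4398 -0.0024  0.0665] yaw 76.12 F [-4.6 -1.3  4.6] M [-0.094  1.079  0.21 ] 0.0385 30.0
line deg 56.378780338847854 peak 241.63412 median 33.43587
t 12.4 [ 0.4398 -0.0024  0.0665] yaw 74.08 F [-4.6 -0.2  5.6] M [-0.148  1.016 -0.033] 0.0387 30.0
line deg 57.604032904404676 peak 240.4206 median 33.8291
t 12.65 [ 0.4398 -0.0024  0.0665] yaw 73.08 F [-4.5 -0.6  5.9] M [-0.132  1.076 -0.029] 0.0386 30.0
```

```bash
s(){ python3 -c "from h import *;line();st()"; }
python3 -m crank '[[0.6,[0,0,0],[0,0,1.5]],[0.6,[0,0,0],[0,0,0]]]' >/dev/null; s
python3 -m crank '[[0.6,[0,0,0],[0,0,1]],[0.6,[0,0,0],[0,0,0]]]' >/dev/null; s
python3 -m crank '[[0.35,[0,0,0],[0,0,0]],[0.35,[0,0,0],[0,0,0]],[0.35,[0,0,0],[0,0,0]],[0.35,[0,0,0],[0,0,0]],[0.35,[0,0,0],[0,0,0]]]' >/dev/null; s
```

```text
line deg 59.566327101889776 peak 240.45248 median 33.3916
t 12.9 [ 0.4398 -0.0024  0.0665] yaw 71.58 F [-4.9 -0.4  5. ] M [-0.133  0.97  -0.027] 0.0386 30.0
line deg 59.97995940466701 peak 241.23698 median 33.39144
t 13.15 [ 0.4398 -0.0024  0.0665] yaw 70.58 F [-4.1 -0.5  5.3] M [-0.123  1.093 -0.019] 0.0381 30.0
line deg 59.90623110818426 peak 245.17447 median 32.764
t 13.7 [ 0.4401 -0.0024  0.0664] yaw 70.46 F [ 0.5  0.5 -0.7] M [-0.053  0.091 -0.042] 0.0613 0.0
```

Released, and the line rests at 59.9°. Lifting, closing the fingers and going over the button.

```bash
python3 -m crank '[[0.35,[0,0,-0.015],[0,0,0]],[0.35,[0,0,-0.03],[0,0,0]],[0.35,[0,0,-0.03],[0,0,0]],[0.35,[0,0,-0.01],[0,0,0]],[1,[0,0,0],[0,0,0]],[1,[0,0,0],[0,0,0]],[1,[0,0,0],[0,0,0]],[1,[0,0,0],[0,0,0]]]'
python3 - <<'E'
from h import *
line(); go(.546,-.006,.1,np.pi/2)
s=vision.snapshot("wrist"); hsv=cv2.cvtColor(s["color"],cv2.COLOR_RGB2HSV); m=cv2.inRange(hsv,(50,100,50),(80,255,255))
k,l,stt,ce=cv2.connectedComponentsWithStats(m); i=1+stt[1:,4].argmax(); print(stt[i],[ray(s,*ce[i],z,True) for z in(.06,.07)])
E
```

```text
time: 14.5
tool_pos: [0.439, -0.0023, 0.1498]
ee_rot: [-3.139, 0.001, 1.229]
wrist_force: [-0.1, 1.0, 0.1]
width: 0.0328
finger_force: 0.0
line deg 59.6195533168981 peak 245.44403 median 32.70687
t 14.55 p [ 0.4392 -0.0024  0.1501] rpy [-3.13910686e+00  4.65968310e-04  1.22940679e+00] shift mm [ 32.3 101.9  49.8]
rotvec deg [ -0.15   0.   -19.56]
[346 147  28  29 637] [array([ 0.54790256, -0.00671406,  0.06      ]), array([ 0.54486198, -0.00382435,  0.07      ])]
```

```bash
python3 -m crank '[[1,[0.008,0.025,0],[0,0,0]],[1,[0.010,0.030,0],[0,0,0]],[1,[0.010,0.030,0.01],[0,0,0]],[1,[0.005,0.016,0.02],[0,0,0]],[1,[0,0,0.02],[0,0,0]],[1,[0,0,0.01],[0,0,0]],[1,[0,0,0],[0,0,0]],[1,[0,0,0],[0,0,0]]]'
python3 -c "
from h import *
go(.5455,-.005,.07);st();line()
s=vision.snapshot('wrist');cv2.imwrite('pics/w5.png',s['color'][:,:,::-1])"
```

```text
time: 15.4
tool_pos: [0.5462, -0.0051, 0.0919]
ee_rot: [3.141, -0.0, 1.229]
wrist_force: [-0.2, -0.6, -0.3]
width: 0.0005
finger_force: 0.0
t 15.4 p [ 0.5462 -0.0051  0.0919] rpy [ 3.14114688e+00 -1.82088645e-04  1.22946648e+00] shift mm [-0.1 -0.7 21.9]
t 15.4 [ 0.5462 -0.0051  0.0919] yaw 70.44 F [-0.2 -0.6 -0.3] M [-0.021  0.067 -0.008] 0.0005 0.0
line deg 60.38468474281349 peak 248.59116 median 31.889324
```

View pics/w5.png

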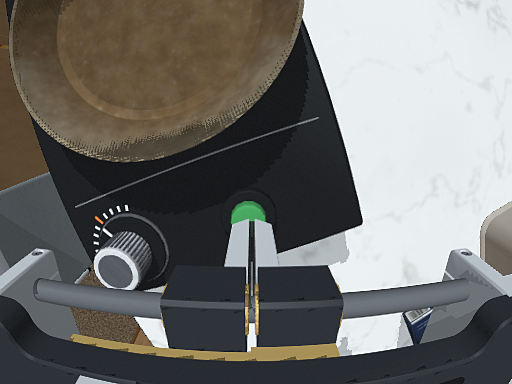

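The closed fingertips are over the green button at (248,212), and the dial line stands at the orange mark. Pressing in small steps.

```bash
s(){ python3 -c "from h import *;st()"; }
python3 -m crank '[[1,[0,0,0.01],[0,0,0]],[1,[0,0,0.008],[0,0,0]],[1,[0,0,0],[0,0,0]]]'>/dev/null; s
python3 -m crank '[[1,[0,0,0.002],[0,0,0]],[1,[0,0,0.002],[0,0,0]],[1,[0,0,0],[0,0,0]]]'>/dev/null; s
python3 -m crank '[[1,[0,0,0.002],[0,0,0]],[1,[0,0,0],[0,0,0]]]'>/dev/null; s
python3 -m crank '[[1,[0,0,0.001],[0,0,0]],[1,[0,0,0],[0,0,0]]]'>/dev/null; s
```

```text
t 15.8 [ 0.5464 -0.0052  0.073 ] yaw 70.44 F [0.7 0.7 2.7] M [-0.032 -0.017 -0.06 ] 0.0001 1.8
t 16.1 [ 0.5464 -0.0052  0.0712] yaw 70.44 F [-2.8  0.8  9.2] M [-0.056  0.586 -0.015] 0.0003 4.3
t 16.3 [ 0.5465 -0.0052  0.071 ] yaw 70.45 F [-5.7  0.5 15.1] M [ 0.022  1.158 -0.033] 0.0004 7.7
t 16.5 [ 0.5466 -0.0052  0.071 ] yaw 70.45 F [-7.   0.9 18.8] M [ 0.045  1.465 -0.038] 0.0005 9.4
```

It has bottomed: no more travel while the force rises past 5 N to 19 N. Lifting off.

```bash
python3 -m crank '[[1,[0,0,-0.005],[0,0,0]],[1,[0,0,-0.01],[0,0,0]],[1,[0,0,-0.02],[0,0,0]],[1,[0,0,-0.03],[0,0,0]],[1,[0,0,-0.02],[0,0,0]],[1,[0,0,0],[0,0,0]],[1,[0,0,0],[0,0,0]]]'
python3 -c "
from h import *
line();st()
s=vision.snapshot('wrist'); m=cv2.inRange(cv2.cvtColor(s['color'],cv2.COLOR_RGB2HSV),(50,100,50),(80,255,255))
k,l,q,ce=cv2.connectedComponentsWithStats(m);i=1+q[1:,4].argmax();print(q[i],[ray(s,*ce[i],z,True).round(4) for z in(.06,.065,.07,.075)])"
```

```text
time: 17.2
tool_pos: [0.5459, -0.0051, 0.1508]
ee_rot: [-3.141, 0.0, 1.229]
wrist_force: [-0.6, -0.2, 0.2]
width: 0.0004
finger_force: 0.0
line deg 60.16736912205602 peak 249.33594 median 32.092934
t 17.25 [ 0.5453 -0.005   0.1497] yaw 70.44 F [-0.2 -0.7 -0.6] M [-0.061  0.095  0.017] 0.0006 0.0
[236 181  29  30 673] [array([ 0.5438, -0.0067,  0.06  ]), array([ 0.5444, -0.0053,  0.065 ]), array([ 0.5449, -0.0039,  0.07  ]), array([ 0.5454, -0.0025,  0.075 ])]
```

The views put the button's top slightly lower than where I felt contact. I'll repeat the press finely to see whether the 5 mm spring travel shows.

```bash
s(){ python3 -c "from h import *;st()"; }
python3 -m crank '[[1,[0,0,0.02],[0,0,0]],[1,[0,0,0.03],[0,0,0]],[1,[0,0,0.015],[0,0,0]],[1,[0,0,0.007],[0,0,0]],[1,[0,0,0],[0,0,0]],[1,[0,0,0],[0,0,0]]]'>/dev/null; s
for i in 0; do
python3 -m crank '[[1,[0,0,0.001],[0,0,0]],[1,[0,0,0],[0,0,0]]]'>/dev/null; s
python3 -m crank '[[1,[0,0,0.001],[0,0,0]],[1,[0,0,0],[0,0,0]]]'>/dev/null; s
python3 -m crank '[[1,[0,0,0.001],[0,0,0]],[1,[0,0,0],[0,0,0]]]'>/dev/null; s
python3 -m crank '[[1,[0,0,0.001],[0,0,0]],[1,[0,0,0],[0,0,0]]]'>/dev/null; s
python3 -m crank '[[1,[0,0,0.001],[0,0,0]],[1,[0,0,0],[0,0,0]]]'>/dev/null; s
python3 -m crank '[[1,[0,0,0.001],[0,0,0]],[1,[0,0,0],[0,0,0]]]'>/dev/null; s
done
```

```text
t 17.9 [ 0.5468 -0.0052  0.0803] yaw 70.44 F [-0.   0.7  0.1] M [-0.064  0.102  0.029] 0.0003 0.0
t 18.1 [ 0.5469 -0.0052  0.0796] yaw 70.44 F [-0.4  0.7 -0.3] M [-0.057  0.04   0.008] 0.0003 0.0
t 18.3 [ 0.5463 -0.0051  0.0778] yaw 70.45 F [ 0.6  0.  -0.7] M [-0.075  0.085 -0.003] 0.0001 0.0
t 18.5 [ 0.5461 -0.0051  0.0764] yaw 70.44 F [-0.2  0.2  0.4] M [-0.038  0.158 -0.004] 0.0002 0.0
t 18.7 [ 0.5462 -0.0051  0.0756] yaw 70.44 F [0.4 0.  1.8] M [-0.057  0.232 -0.005] 0.0004 0.9
t 18.9 [ 0.5462 -0.0051  0.0746] yaw 70.44 F [-0.5 -0.3  2.7] M [-0.033  0.312  0.023] 0.0002 1.2
t 19.1 [ 0.5462 -0.0051  0.0736] yaw 70.44 F [-2.1  1.3  2.9] M [-0.093  0.41   0.023] 0.0006 1.6
```

Contact comes at 0.076 m with about 1 N/mm, and the first press bottomed at 0.071 m. That confirms the full 5 mm of travel. Lifting clear and handing in.

```bash
python3 -m crank '[[1,[0,0,-0.005],[0,0,0]],[1,[0,0,-0.02],[0,0,0]],[1,[0,0,-0.03],[0,0,0]],[1,[0,0,-0.02],[0,0,0]],[1,[0,0,0],[0,0,0]],[1,[0,0,0],[0,0,0]],[1,[0,0,0],[0,0,0]]]'
python3 -c "
from h import *
line();st();print(robot.close_job())"
```

```text
time: 19.8
tool_pos: [0.5452, -0.005, 0.1465]
ee_rot: [-3.138, 0.001, 1.229]
wrist_force: [-0.1, -0.1, -1.0]
width: 0.0008
finger_force: 0.0
line deg 60.17613811021167 peak 252.68164 median 32.067383
t 19.85 [ 0.5451 -0.005   0.1464] yaw 70.44 F [ 0.8 -0.1  0.7] M [-0.019  0.074 -0.023] 0.0005 0.0
the job is handed in; nothing more can be done
None
```

The dial went back to its off stop, then five clicks to level 5 (line at 60.2°, 60° wanted); the start button was pressed fully down (about 19 N), then pressed again partway as a check, and let up; the job is handed in, with no verdict shown.

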